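Tip the leaning soap bar onto its other face

TASK

Two laundry soap bars are drying in tipping trays; one still leans on its sloping rest, the other has already been turned and lies flat. Take the tray with the leaning bar by its handle and tip it up until the bar tumbles over onto its other face on the tray floor, then let that tray back down without dropping it, and let go. Do not touch either bar with the gripper, and leave the other tray and its bar as they are.

Things in the scene. Friction and masses are not known exactly. Their poses are not given: they have to be found in the camera images.
- tray_handle (a point): Middle of the handle bar of the tray to tip: round level steel bar, 12 mm thick, 76 mm long, parallel to the hinge, on the robot's side; 60 mm above the worktop, free below. Fixed to the tray; turns between fingers that pinch it. 225 mm from the hinge line horizontally and 48 mm above it. Behind it: near wall (27 mm high) at 65 mm, rest and soap top (85 mm above the worktop) at 80 to 110 mm.
- tray_hinge (a point): Middle of that tray's hinge line, at the bottom of its far end, 12 mm above the worktop. Frame turns with the tray: x away from the handle, y along the hinge (level), z up when down. Tray 160 mm long (x -160 to 0), 114 wide, floor top at z 5, side walls 27 and far wall 30 mm high. The floor from x -89 to -5 is flat: the soap lands there.
- tray_stand: White stand, 205 x 122 x 8 mm, fixed to the worktop, that carries the tray to tip. Origin on the worktop under it, 90 mm from the hinge towards the handle; x towards the hinge. The tray is grey plastic; its half near the handle has a rest sloping at 60 degrees with a ledge at its foot, which carries the leaning soap. An equal stand and tray holds the turned soap.
- tray (a joint): Tip angle of that tray, rad: 0 down on its stand, grows as the handle is lifted, stop at 1.15. Loose hinge: the tray (0.3 kg) falls back if let go; lifting takes about 3 N. The soap tumbles at about 0.65 to 0.8 rad, then slides to the far wall; at 0.9 to 1.0 rad it always goes. A wall shelf hangs over the back: tip no further than needed.
- soap: Soap bar to turn: cream, 62 x 92 x 20 mm, 0.14 kg, loose. Origin at its centre; z (thin axis) points out of the face in front at the start, looking up and away from the handle, 60 degrees from vertical; y is its length, across the tray. Once turned its z points down and its centre is 27 mm above the worktop.
- soap_done: The other, equal soap bar, already turned, lying flat in the second, equal tray; to be left alone. Origin at its centre; z points down.

How it is judged:
On the way:
1. the tray with the leaning bar is tipped up (value of joint tray above 0.6 rad), for 0.05 s.
At the end, for the whole second after the job is handed in: The soap that leaned lies at rest on its other face (within 10 degrees) on the flat floor of its own tray, that tray is down on its stand again (within 0.05 rad), and the other soap bar is within 15 mm of where it was (angle between soap's own z axis and vertical above 2.967 rad and x of soap in the frame of tray_hinge between -0.075 and -0.015 m and y of soap in the frame of tray_hinge between -0.03 and 0.03 m and z of soap in the frame of tray_hinge below 0.03 m and value of joint tray below 0.05 rad and linear speed of soap below 0.02 m/s and distance of soap_done from where it was at the start of the episode below 0.015 m); the robot touches nothing.
It fails at once if the gripper touches the soap bar that is to be turned (contact force between the fingers and soap above 0.5 N).
It fails at once if the gripper touches the soap bar that has already been turned (contact force between the fingers and soap_done above 0.5 N).
It fails at once if the other soap bar is shifted by more than 15 mm (distance of soap_done from where it was at the start of the episode above 0.015 m).
It fails at once if the tray is dropped (falls back faster than 4 rad/s) (velocity of joint tray below -4 rad/s).
It also fails if it takes over 43 s, if anything falls off the work surface, if the arm or the gripper's body presses on something with over 40 N, if the wrist force passes 120 N, or if a joint passes its speed limit or range.

ROBOT

A 6-joint arm with a two-finger parallel gripper is mounted at the origin on a cart in front of the work surface, level with it; the furniture and walls round the work are solid. World frame = base frame: x ahead of the robot, y to its left, z up, the work surface at z = 0. Lengths are in m, angles in rad, forces in N, time in s.
With the tool pointing down it reaches from about 0.4 to 0.825 m from the base axis. Payload 7 kg.
Tool frame: the origin (TCP) lies at the very end of the fingers, on their centre line; the grasp point (between the pads) lies 19 mm behind it; z points along the fingers, y is the line along which they close (so a half turn about z gives the same grasp; the last joint's range is limited). The gripper opens to 85 mm and grips with 20 to 120 N. Pads are 22 mm wide; open, the fingers measure 114 mm over their backs; the gripper's body (76 mm by 85 mm) begins 54 mm behind the grasp point. The pads swing forward as they close: fully open they stand 13 mm farther back than shut.
Start: joints at [1.39, 0.359, 0.012, 0, -1.224, -0.288], TCP at [0.305, 0.602, 0.231] pointing down, gripper open.
Joint ranges: [-3.07, 3.07], [-1.43, 2.12], [-1.02, 1.25], [-3.03, 1.67], [-3.05, -0], [-3.03, 3.03]. Speed limits (rad/s): [2.39, 2.39, 3.01, 3.14, 3.14, 3.14].

INTERFACE

Orientations are given as a unit quaternion [w, x, y, z].
In Python, from rig import ctrl, eyes gives the robot as it stands. The module is installed in compiled form; this text tells all that it offers.
- The arm moves only by the tool servo_tool, never from a script. Its argument "motion" is a list that holds one entry, the list of rows, each a list of 6 numbers: the shift along the world's x, y, z in cm, then the turn, a rotation vector about the world's x, y, z in rad. In form: [[[tx, ty, tz, wx, wy, wz], ...]]. A call has 1 to 8 rows; each row shifts and turns the commanded pose from where the row before left it; what a row does not reach is not made up. A row lasts 1/10 s, in which the tool goes at most 50 mm and 8.59 degrees, less where a joint would pass 70% of its speed; a pose out of reach is approached as far as the arm can. A call is refused whole if a number of a shift passes 5 or a number of a turn 0.15, either way. A call with a gripper value outside its range is refused whole. "claw" is the opening, from 0 (shut) to 1 (fully open), set as the call begins (left out, the last holds). The fingers move at their own pace and stop on an object; "force" is the grip in N (left out, the last holds). Time passes only in rows, so rows that do not move let the fingers close. It gives the time, the measured TCP pose, the force, the opening and the grip force at its end, in the units of the state.
- ctrl.state(): the state, without advancing time (a new reading comes with each control period).
- eyes.camera(name): name is "side" or "top" or "wrist"; returns (picture, depth): 400x640x3 uint8, red, green, blue; 400x640 float32, m along the optical axis (not along the pixel's ray), 0 where there is no reading.
- eyes.camera_params(name): a dict with "K" (3x3 intrinsics, pixels), "k1" (the pictures are not rectified: a ray, as slopes to the right and down, at radius r is drawn at 1 + k1 r^2 times it, then the intrinsics apply), "rvec" (rotation vector, rad) and "tvec" (3), from world to camera coordinates, as OpenCV has them. Camera axes: x right, y down, z forward; pixel columns grow to the right and rows downward; lengths in m; the calibration is good to about 2 mm. A picture is of the moment at which its call begins: read the wrist's pose just before it. camera_params takes no time and is no camera call; for the wrist camera it gives the pose at the moment of the call.
- ctrl.job_done(): hands the job in; it is judged then, once.
The state is a dict: "clock": time; "joints": joint angles; "qvel": joint speeds; "joint_torque": joint torques, N m; "tool_pos": TCP position; "eef_rot": TCP orientation; "force": force on the tool from outside, world axes, zero at the start; "torque": the same for the moment, N m; "gripper_width": finger opening in m; "finger_force": force on a finger pad.
Only numpy, scipy, OpenCV 4.12 (cv2) and the standard library are available. Lean on these libraries where they do the work, as an engineer would, in place of code of your own. Each camera call takes 0.05 s, during which the arm holds its last target. There are 200 camera calls.

## Working session

There is one attempt and no reset: what is moved stays moved. The work goes in short steps, Python scripts to look and compute and a tool call to move; the robot and the scene stay as the last step left them, time stands still between calls to the robot, and variables do not carry over. Pictures are saved under pics/ and viewed, at most 10 in all, crops included, and the job is handed in when it is done.

Besides the shell and the picture viewer there is one more tool, called after "Request:" as a command line: name --argument value ..., lists and objects as JSON in quotes. servo_tool: Moves the arm, as the interface text tells. Its arguments: {"type":"object","properties":{"motion":{"type":"array"},"claw":{"type":"number"},"force":{"type":"number"}},"required":["motion"]}

```bash
mkdir -p pics; cat > h.py <<'E'
import numpy as np, cv2
from rig import ctrl, eyes
def pts(depth,P):
    K=np.array(P["K"]);k=P["k1"]
    v,u=np.mgrid[:400,:640]
    xd=(u-K[0,2])/K[0,0]; yd=(v-K[1,2])/K[1,1]
    x,y=xd.copy(),yd.copy()
    for _ in range(10):
        s=1+k*(x*x+y*y); x,y=xd/s,yd/s
    R=cv2.Rodrigues(np.array(P["rvec"],float))[0]; t=np.array(P["tvec"],float).ravel()
    c=np.stack([x*depth,y*depth,depth],-1)
    return (c-t)@R
E
python3 - <<'E'
from h import *
s=ctrl.state();print({k:np.round(v,3).tolist() for k,v in s.items()})
for n in ["top","side"]:
    P=eyes.camera_params(n);im,d=eyes.camera(n)
    np.savez(n,im=im,W=pts(d,P),d=d)
    cv2.imwrite(f"pics/{n}0.png",im[:,:,::-1])
    print(n,{k:np.round(v,3).tolist() for k,v in P.items()})
E
```

```text
{'clock': 0.0, 'joints': [1.39, 0.359, 0.011, -0.0, -1.224, -0.288], 'qvel': [-0.002, -0.002, -0.0, -0.001, 0.0, -0.0], 'joint_torque': [0.0, -58.332, 29.343, 6.936, -0.006, -0.0], 'tool_pos': [0.305, 0.602, 0.23], 'eef_rot': [0.001, 0.973, -0.232, -0.0], 'force': [0.019, 0.138, -0.409], 'torque': [-0.038, 0.02, -0.011], 'finger_force': 0.0, 'gripper_width': 0.085}
top {'K': [[519.208, 0.0, 328.33], [0.0, 519.208, 203.076], [0.0, 0.0, 1.0]], 'k1': -0.141, 'rvec': [1.948, -2.195, 0.313], 'tvec': [0.11, 0.579, 1.056]}
side {'K': [[505.059, 0.0, 316.754], [0.0, 505.059, 193.891], [0.0, 0.0, 1.0]], 'k1': -0.163, 'rvec': [2.091, -0.076, 0.064], 'tvec': [-0.579, 0.086, 1.184]}
```

View pics/top0.png

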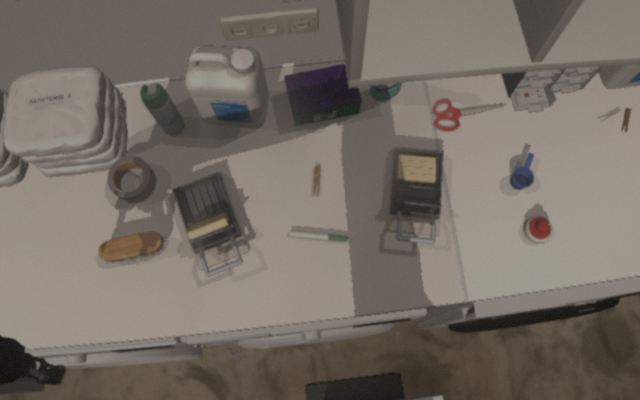

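View pics/side0.png

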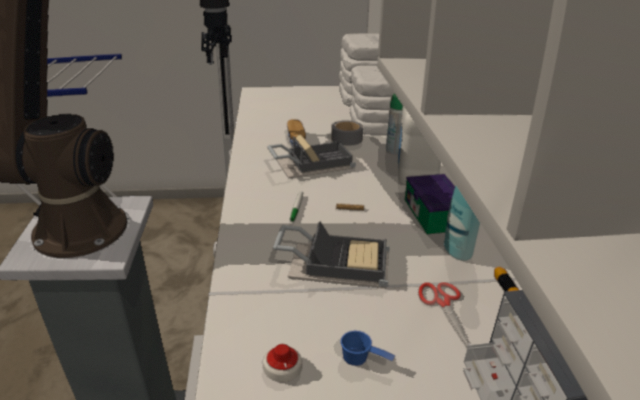

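The top view shows the leaning bar in the left tray (cream strip at about 208,228, handle bar at about 222,267). The turned bar lies in the right tray (418,168). Next I'll measure the left tray.

```bash
python3 - <<'E'
from h import *
T=np.load("top.npz");W=T["W"]
for u,v in [(222,266),(205,272),(240,262),(208,228),(192,232),(225,220),(176,187),(222,175),(200,190),(197,240),(240,225),(150,105),(320,90),(400,80)]:
    print((u,v),np.round(W[v,u],3))
crop=T["im"][160:290,150:270]; cv2.imwrite("pics/c0.png",cv2.resize(crop,None,fx=4.5,fy=4.5,interpolation=cv2.INTER_CUBIC)[:,:,::-1])
# tray+handle masks by height
z=W[...,2]; reg=np.zeros(z.shape,bool); reg[160:290,160:262]=1
m=reg&(z>.047)&(z<.072)
P=W[m]
h=P[np.linalg.norm(P[:,:2],axis=1)<1]
vv,uu=np.nonzero(m)
g=T["im"].max(-1)
# handle: elevated and rows>=255
hm=m&(np.mgrid[:400,:640][0]>=252); Q=W[hm]; print(hm.sum(),np.round(Q.mean(0),3),np.round(Q.min(0),3),np.round(Q.max(0),3))
dk=reg&(g<90)&(z>.02)&(z<.055)&(np.mgrid[:400,:640][0]<252)
r=cv2.minAreaRect(W[dk][:,:2].astype(np.float32)*1000);print(r,np.round(cv2.boxPoints(r)))
sx=W[reg&(z>.008)][:,:2];
E
```

```text
(222, 266) [0.479 0.286 0.066]
(205, 272) [0.471 0.325 0.062]
(240, 262) [0.484 0.246 0.063]
(208, 228) [0.564 0.309 0.079]
(192, 232) [0.559 0.345 0.078]
(225, 220) [0.578 0.27  0.077]
(176, 187) [ 0.698  0.399 -0.004]
(222, 175) [0.707 0.282 0.015]
(200, 190) [0.676 0.337 0.014]
(197, 240) [0.541 0.336 0.073]
(240, 225) [0.583 0.249 0.001]
(150, 105) [0.834 0.406 0.166]
(320, 90) [0.873 0.026 0.07 ]
(400, 80) [ 0.7   -0.097  0.394]
344 [0.483 0.292 0.062] [0.461 0.242 0.048] [0.519 0.337 0.069]
((600.360595703125, 352.2998046875), (187.54641723632812, 185.15713500976562), 13.475748062133789) [[488. 420.]
 [531. 240.]
 [713. 284.]
 [670. 464.]]
```

View pics/c0.png

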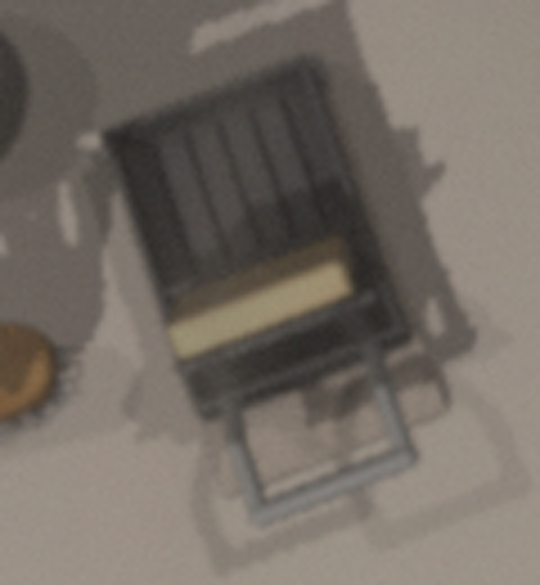

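The crop shows the handle bar running from crop (262,515) to (410,455). The tray's far corners are at (105,130) and (318,62), and its near corners at (205,415) and (410,340). I'll cast these onto planes at their known heights and cross-check with the side view.

```bash
cat >> h.py <<'E'
def ray(u,v,z,P):
    a=pts(np.full((400,640),1.),P); b=pts(np.full((400,640),2.),P)
    m=lambda A:cv2.remap(A.astype(np.float32),np.float32([[u]]),np.float32([[v]]),cv2.INTER_LINEAR)[0,0]
    p,q=m(a),m(b); return p+(q-p)*(z-p[2])/(q[2]-p[2])
E
python3 - <<'E'
from h import *
P=eyes.camera_params("top")
f=lambda x,y,z:ray(150+x/4.5-.4,160+y/4.5-.4,z,P)
a,b=f(262,513,.062),f(410,456,.062); print("handle",a,b,(a+b)/2)
c=[f(105,130,.04),f(318,62,.04),f(410,340,.039),f(205,415,.039)]
print(np.round(c,3)); far=(c[0]+c[1])/2; near=(c[2]+c[3])/2
ax=far-near; print("axis deg",np.degrees(np.arctan2(ax[1],ax[0])),np.linalg.norm(ax),"hinge yaw",np.degrees(np.arctan2(*(c[0]-c[1])[[1,0]])),"far",far,"near",near)
print("handle yaw",np.degrees(np.arctan2(*(a-b)[[1,0]])))
# depth-based handle: fit
T=np.load("top.npz");W=T["W"];z=W[...,2];R=np.mgrid[:400,:640]
th=np.arctan2(ax[1],ax[0]);u=np.array([np.cos(th),np.sin(th)]);v=np.array([-u[1],u[0]])
m=(R[0]>=245)&(R[0]<290)&(R[1]>195)&(R[1]<255)&(z>.045)
L=(W[m][:,:2]-far[:2]); X=L@u; Y=L@v
print(np.histogram(X,np.arange(-.26,-.15,.006)))
k=X<-.205; print(X[k].mean(),Y[k].min(),Y[k].max(),W[m][k].mean(0), np.percentile(W[m][k][:,2],[50,90]))
S=np.load("side.npz");W=S["W"];crop=S["im"][120:190,250:370];cv2.imwrite("pics/s1.png",cv2.resize(crop,None,fx=6,fy=6)[:,:,::-1])
L=(W[...,:2]-far[:2]);X=L@u;Y=L@v
m=(abs(Y)<.06)&(X<-.19)&(X>-.26)&(W[...,2]>.045)&(W[...,2]<.075); print("side",m.sum(),X[m].mean(),np.percentile(X[m],[5,20,50]),Y[m].min(),Y[m].max(),W[m].mean(0))
E
```

```text
handle [0.4664608  0.31878176 0.062     ] [0.4861536  0.24483278 0.062     ] [0.4763072  0.28180727 0.062     ]
[[0.679 0.395 0.04 ]
 [0.702 0.281 0.04 ]
 [0.549 0.244 0.039]
 [0.523 0.35  0.039]]
axis deg 14.929784 0.15968779 hinge yaw 101.71556 far [0.69040394 0.33785272 0.04      ] near [0.53610986 0.29671234 0.039     ]
handle yaw 104.91194
(array([  0,   0,   0,   0,   0,  62, 105,  63,  25,  24,  24,  28,  21,
        12,  12,   8,   2,   0]), array([-0.26 , -0.254, -0.248, -0.242, -0.236, -0.23 , -0.224, -0.218,
       -0.212, -0.206, -0.2  , -0.194, -0.188, -0.182, -0.176, -0.17 ,
       -0.164, -0.158, -0.152]))
-0.22715280728707662 -0.14452529782867954 0.046389558455956284 [0.47126119 0.27804788 0.09602475] [0.06300743 0.06627063]
side 132 -0.2137740510841567 [-0.22773331 -0.22534596 -0.21667628] -0.046863362174512285 0.042423589065379456 [0.48491725 0.27876089 0.06260716]
```

View pics/s1.png

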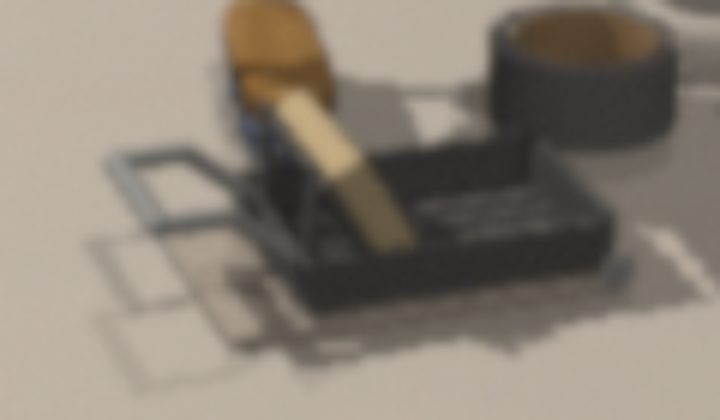

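Request:
servo_tool --motion '[[[2.1,-4,-0.8,0,0,-0.106],[2.1,-4,-0.8,0,0,-0.106],[2.1,-4,-0.8,0,0,-0.106],[2.1,-4,-0.8,0,0,-0.106],[2.1,-4,-0.8,0,0,-0.106],[2.1,-4,-0.8,0,0,-0.106],[2.1,-4,-0.8,0,0,-0.106],[2.1,-4,-0.8,0,0,-0.106]]]' --claw 0.6 --force 25

```text
clock: 0.9
tool_pos: [0.4733, 0.2803, 0.1669]
eef_rot: [0.0, 0.79, -0.613, -0.0]
force: [0.5, 0.3, 0.2]
gripper_width: 0.0512
finger_force: 0.0
```

Request:
servo_tool --motion '[[[0,0,0,0,0,0],[0,0,0,0,0,0]]]'

```text
clock: 1.1
tool_pos: [0.4733, 0.281, 0.167]
eef_rot: [0.0, 0.79, -0.613, -0.0]
force: [-0.1, 0.6, -0.1]
gripper_width: 0.0509
finger_force: 0.0
```

```bash
python3 - <<'E'
from h import *
from scipy.spatial.transform import Rotation as R
s=ctrl.state(); q=s["eef_rot"]; M=R.from_quat([*q[1:],q[0]]).as_matrix()
print(s["clock"],np.round(s["tool_pos"],4),np.round(M,3).tolist(),s["gripper_width"]); yy=M[:,1]; print(np.degrees(np.arctan2(yy[1],yy[0])))
P=eyes.camera_params("wrist");im,d=eyes.camera("wrist");cv2.imwrite("pics/w1.png",im[:,:,::-1])
W=pts(d,P);np.savez("w1",im=im,W=W)
u=np.array([np.cos(.255),np.sin(.255)]);v=np.array([-u[1],u[0]])
L=W[...,:2]-[.475,.281];X=L@u;Y=L@v;z=W[...,2]
m=(d>0)&(abs(X)<.02)&(abs(Y)<.05)&(z>.045)&(z<.075);print(m.sum())
if m.sum():
  p=W[m];print(p.mean(0),X[m].min(),X[m].max(),Y[m].min(),Y[m].max(),np.percentile(p[:,2],95))
  print(cv2.minAreaRect((p[:,:2]*1000).astype(np.float32)))
E
```

```text
1.1 [0.4733 0.281  0.167 ] [[0.249, -0.968, -0.0], [-0.968, -0.249, -0.001], [0.0, 0.001, -1.0]] 0.05089190048985669
-165.55656498439402
1480
[0.48012491 0.28192405 0.06411375] -0.002827811639136291 0.01984148047670707 -0.041157458477344415 0.04580795966142885 0.06618757159023834
((482.626953125, 285.3843078613281), (22.610279083251953, 86.96516418457031), 14.52778434753418)
```

View pics/w1.png

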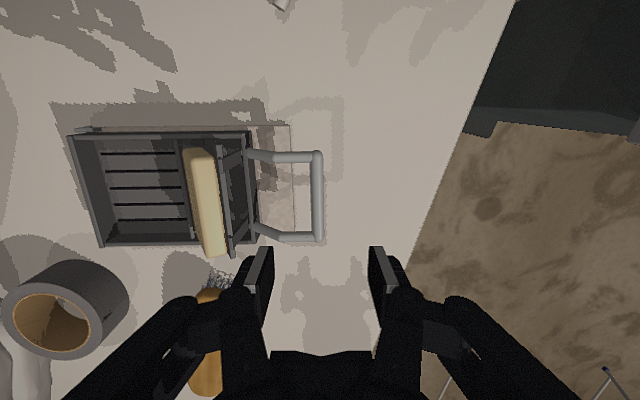

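The wrist view shows the handle bar at column 318, rows 152–240. It's clean and parallel to the pads, with free space around it. I'll refine its centre from the same data.

```bash
python3 - <<'E'
from h import *
D=np.load("w1.npz");W=D["W"]
u=np.array([np.cos(.255),np.sin(.255)]);v=np.array([-u[1],u[0]])
L=W[...,:2]-[.475,.281];X=L@u;Y=L@v;z=W[...,2]
m=(abs(X)<.02)&(abs(Y)<.025)&(z>.05)&(z<.075)
print(np.percentile(X[m],[0,5,50,95,100]), np.polyfit(Y[m],X[m],1), np.percentile(z[m],[50,95]))
for y in (-.045,-.04,-.036,-.03,.03,.036,.04,.045): print(y,(( abs(X-.003)<.008)&(abs(Y-y)<.002)&(z>.05)).sum())
x=np.median(X[m]);print(np.array([.475,.281])+x*u)
E
```

```text
[-0.00282781 -0.00277178  0.00269054  0.00825714  0.00901244] [-0.01681157  0.00288629] [0.06468045 0.06630342]
-0.045 0
-0.04 61
-0.036 76
-0.03 65
0.03 55
0.036 60
0.04 62
0.045 21
[0.47760354 0.28167868]
```

Request:
servo_tool --motion '[[[0.2,0.1,-2,0,0,0.01],[0.2,0.1,-2,0,0,0],[0,0,-2,0,0,0],[0,0,-2,0,0,0],[0,0,-2,0,0,0],[0,0,-1.3,0,0,0],[0,0,-1.2,0,0,0],[0,0,0,0,0,0]]]'

```text
clock: 1.95
tool_pos: [0.4762, 0.2841, 0.0409]
eef_rot: [0.001, 0.794, -0.608, -0.0]
force: [0.3, 1.2, -0.0]
gripper_width: 0.0512
finger_force: 0.0
```

Request:
servo_tool --motion '[[[0,0,0,0,0,0],[0,0,0,0,0,0],[0,0,0,0,0,0],[0,0,0,0,0,0],[0,0,0,0,0,0],[0,0,0,0,0,0]]]' --claw 0 --force 25

```text
clock: 2.55
tool_pos: [0.4762, 0.2842, 0.0431]
eef_rot: [-0.0, 0.794, -0.608, -0.0]
force: [-7.1, 0.9, 5.4]
gripper_width: 0.0111
finger_force: 24.4
```

```bash
python3 - <<'E'
import numpy as np
a0=np.arctan2(48,225);R=23.006;yaw=np.radians(15.1)
for st in (.04,):
    th=np.arange(0,1.0,st);h=-R*np.cos(a0+th);z=R*np.sin(a0+th)
    for t,dh,dz in zip(th[1:],np.diff(h),np.diff(z)): print(f"{t:.2f} [{dh*np.cos(yaw):.2f}, {dh*np.sin(yaw):.2f}, {dz:.2f}]")
E
```

```text
0.04 [0.20, 0.05, 0.90]
0.08 [0.24, 0.06, 0.89]
0.12 [0.27, 0.07, 0.88]
0.16 [0.30, 0.08, 0.86]
0.20 [0.34, 0.09, 0.85]
0.24 [0.37, 0.10, 0.84]
0.28 [0.40, 0.11, 0.82]
0.32 [0.43, 0.12, 0.80]
0.36 [0.46, 0.13, 0.78]
0.40 [0.49, 0.13, 0.76]
0.44 [0.52, 0.14, 0.74]
0.48 [0.55, 0.15, 0.72]
0.52 [0.58, 0.16, 0.70]
0.56 [0.61, 0.16, 0.67]
0.60 [0.63, 0.17, 0.65]
0.64 [0.66, 0.18, 0.62]
0.68 [0.68, 0.18, 0.59]
0.72 [0.70, 0.19, 0.56]
0.76 [0.72, 0.20, 0.54]
0.80 [0.74, 0.20, 0.50]
0.84 [0.76, 0.21, 0.47]
0.88 [0.78, 0.21, 0.44]
0.92 [0.80, 0.21, 0.41]
0.96 [0.81, 0.22, 0.38]
```

Request:
servo_tool --motion '[[[0.2,0.05,0.9,0,0,0],[0.24,0.06,0.89,0,0,0],[0.27,0.07,0.88,0,0,0],[0.3,0.08,0.86,0,0,0],[0.34,0.09,0.85,0,0,0],[0.37,0.1,0.84,0,0,0],[0.4,0.11,0.82,0,0,0],[0.43,0.12,0.8,0,0,0]]]'

```text
clock: 3.35
tool_pos: [0.5005, 0.2908, 0.111]
eef_rot: [0.001, 0.794, -0.608, -0.001]
force: [-9.4, 3.7, 1.4]
gripper_width: 0.011
finger_force: 24.4
```

Request:
servo_tool --motion '[[[0.46,0.13,0.78,0,0,0],[0.49,0.13,0.76,0,0,0],[0.52,0.14,0.74,0,0,0],[0.55,0.15,0.72,0,0,0],[0.58,0.16,0.7,0,0,0],[0.61,0.16,0.67,0,0,0],[0.63,0.17,0.65,0,0,0],[0.66,0.18,0.62,0,0,0]]]'

```text
clock: 4.15
tool_pos: [0.5448, 0.3028, 0.1688]
eef_rot: [0.001, 0.794, -0.608, -0.001]
force: [-16.5, 1.4, 14.6]
gripper_width: 0.011
finger_force: 25.3
```

```bash
python3 - <<'E'
from h import *
s=ctrl.state();print(s["tool_pos"],s["force"])
im,d=eyes.camera("side");cv2.imwrite("pics/s2.png",cv2.resize(im[20:220,200:440],None,fx=3,fy=3)[:,:,::-1])
E
```

```text
[0.54476164 0.30279425 0.16875714] [-16.45995048   1.38582804  14.55386038]
```

View pics/s2.png

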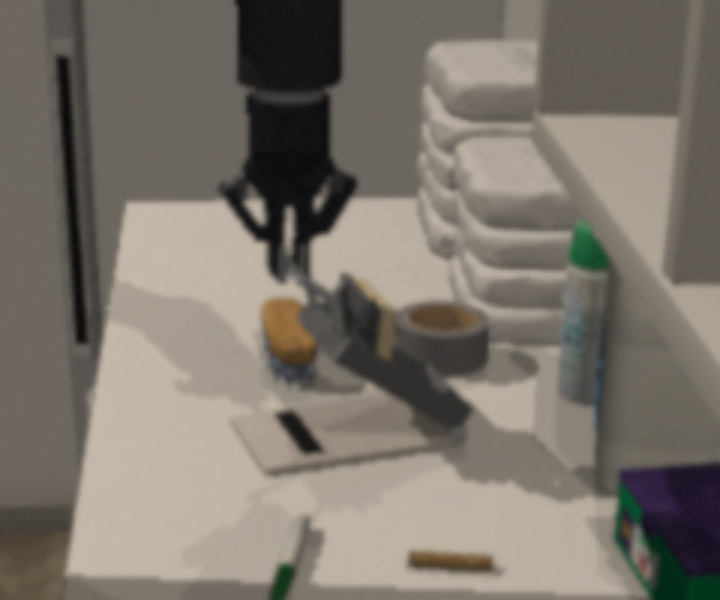

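The side view shows the tray at about 0.6 rad with the soap still on its rest. The gripper is clear of it. The force points outward along the radius, so my arc is about 3–4 mm too small. I'll move outward and continue.

Request:
servo_tool --motion '[[[-0.2,-0.05,0.3,0,0,0],[0.64,0.16,0.63,0,0,0],[0.7,0.19,0.56,0,0,0],[0.72,0.2,0.54,0,0,0],[0.74,0.2,0.5,0,0,0],[0.76,0.21,0.47,0,0,0],[0.78,0.21,0.44,0,0,0],[0.76,0.2,0.43,0,0,0]]]'

```text
clock: 5.0
tool_pos: [0.5967, 0.317, 0.2066]
eef_rot: [-0.0, 0.794, -0.608, -0.0]
force: [-1.4, 5.7, -4.2]
gripper_width: 0.0107
finger_force: 25.1
```

```bash
python3 - <<'E'
from h import *
s=ctrl.state();print(s["tool_pos"],s["force"])
im,d=eyes.camera("side");cv2.imwrite("pics/s3.png",cv2.resize(im[20:220,200:440],None,fx=3,fy=3)[:,:,::-1])
E
```

```text
[0.5967301  0.31704618 0.20659447] [-1.38131686  5.72449028 -4.19203865]
```

View pics/s3.png

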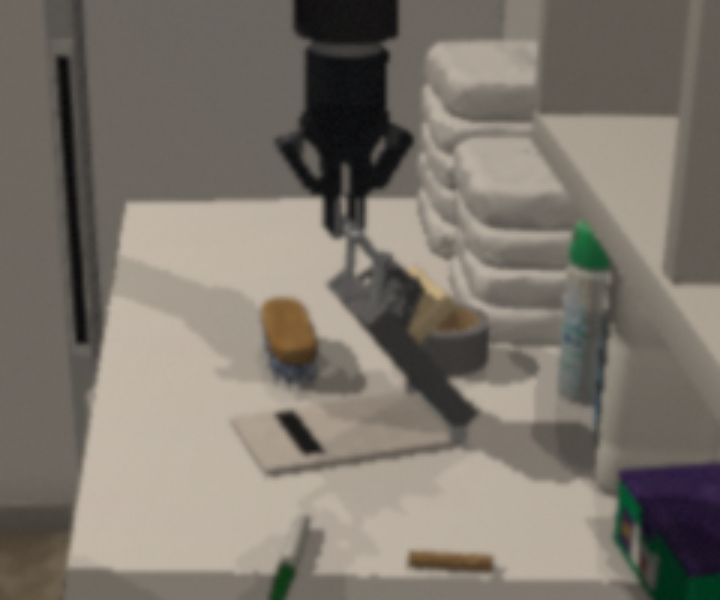

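The soap is toppling, with its face at about (430,310) in the crop. I'll tip a little further and hold.

Request:
servo_tool --motion '[[[0.4,0.1,0.2,0,0,0],[0.4,0.1,0.2,0,0,0],[0.2,0.05,0.1,0,0,0],[0,0,0,0,0,0],[0,0,0,0,0,0],[0,0,0,0,0,0],[0,0,0,0,0,0],[0,0,0,0,0,0]]]'

```text
clock: 5.85
tool_pos: [0.6066, 0.3197, 0.2114]
eef_rot: [-0.001, 0.794, -0.608, -0.0]
force: [-1.3, 4.5, -1.4]
gripper_width: 0.0107
finger_force: 26.0
```

```bash
python3 - <<'E'
from h import *
s=ctrl.state();print(s["tool_pos"],s["force"])
im,d=eyes.camera("side");t,_=eyes.camera("top")
a=cv2.resize(im[60:200,260:400],None,fx=2.8,fy=2.8);b=cv2.resize(t[140:280,140:280],None,fx=2.8,fy=2.8)
cv2.imwrite("pics/s4.png",np.hstack([a,b])[:,:,::-1])
E
```

```text
[0.60663332 0.31966736 0.21139235] [-1.31034255  4.46283494 -1.4463439 ]
```

View pics/s4.png

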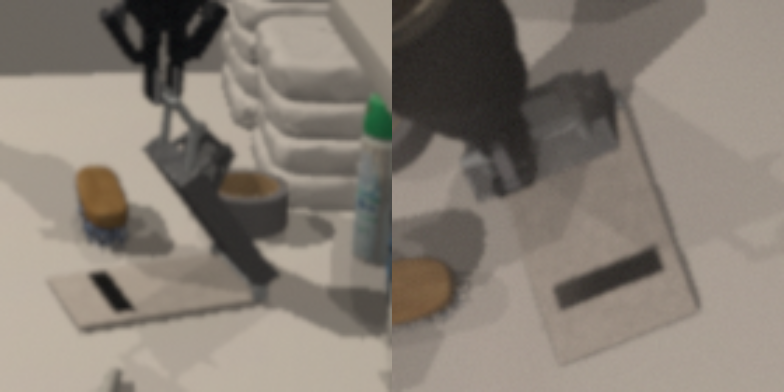

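The soap has dropped into the tray and no longer shows above the walls. Now I'll compute the arc back down.

```bash
python3 - <<'E'
import numpy as np
R=23.0;yaw=np.radians(15.2);th=np.linspace(.977,0,33);a0=np.radians(10.8)
h=-R*np.cos(a0+th);z=R*np.sin(a0+th)
D=np.c_[np.diff(h)*np.cos(yaw),np.diff(h)*np.sin(yaw),np.diff(z),np.zeros((32,3))]
for i in range(0,32,8): print(np.round(D[i:i+8],2).tolist())
print(D.sum(0))
E
```

```text
[[-0.62, -0.17, -0.29, 0.0, 0.0, 0.0], [-0.61, -0.17, -0.31, 0.0, 0.0, 0.0], [-0.6, -0.16, -0.33, 0.0, 0.0, 0.0], [-0.59, -0.16, -0.34, 0.0, 0.0, 0.0], [-0.58, -0.16, -0.36, 0.0, 0.0, 0.0], [-0.57, -0.15, -0.38, 0.0, 0.0, 0.0], [-0.56, -0.15, -0.4, 0.0, 0.0, 0.0], [-0.55, -0.15, -0.42, 0.0, 0.0, 0.0]]
[[-0.53, -0.14, -0.43, 0.0, 0.0, 0.0], [-0.52, -0.14, -0.45, 0.0, 0.0, 0.0], [-0.51, -0.14, -0.47, 0.0, 0.0, 0.0], [-0.49, -0.13, -0.48, 0.0, 0.0, 0.0], [-0.48, -0.13, -0.5, 0.0, 0.0, 0.0], [-0.46, -0.13, -0.51, 0.0, 0.0, 0.0], [-0.45, -0.12, -0.53, 0.0, 0.0, 0.0], [-0.43, -0.12, -0.54, 0.0, 0.0, 0.0]]
[[-0.42, -0.11, -0.55, 0.0, 0.0, 0.0], [-0.4, -0.11, -0.57, 0.0, 0.0, 0.0], [-0.38, -0.1, -0.58, 0.0, 0.0, 0.0], [-0.37, -0.1, -0.59, 0.0, 0.0, 0.0], [-0.35, -0.09, -0.6, 0.0, 0.0, 0.0], [-0.33, -0.09, -0.61, 0.0, 0.0, 0.0], [-0.31, -0.08, -0.62, 0.0, 0.0, 0.0], [-0.29, -0.08, -0.63, 0.0, 0.0, 0.0]]
[[-0.27, -0.07, -0.64, 0.0, 0.0, 0.0], [-0.26, -0.07, -0.65, 0.0, 0.0, 0.0], [-0.24, -0.06, -0.66, 0.0, 0.0, 0.0], [-0.22, -0.06, -0.67, 0.0, 0.0, 0.0], [-0.2, -0.05, -0.67, 0.0, 0.0, 0.0], [-0.18, -0.05, -0.68, 0.0, 0.0, 0.0], [-0.16, -0.04, -0.68, 0.0, 0.0, 0.0], [-0.14, -0.04, -0.69, 0.0, 0.0, 0.0]]
[-13.05070711  -3.54579864 -16.82685826   0.           0.
   0.        ]
```

Request:
servo_tool --motion '[[[-0.62,-0.17,-0.29,0,0,0],[-0.61,-0.17,-0.31,0,0,0],[-0.6,-0.16,-0.33,0,0,0],[-0.59,-0.16,-0.34,0,0,0],[-0.58,-0.16,-0.36,0,0,0],[-0.57,-0.15,-0.38,0,0,0],[-0.56,-0.15,-0.4,0,0,0],[-0.55,-0.15,-0.42,0,0,0]]]'

```text
clock: 6.75
tool_pos: [0.5598, 0.3066, 0.1831]
eef_rot: [-0.001, 0.794, -0.608, 0.0]
force: [-3.7, 2.8, 3.8]
gripper_width: 0.0111
finger_force: 26.6
```

Request:
servo_tool --motion '[[[-0.53,-0.14,-0.43,0,0,0],[-0.52,-0.14,-0.45,0,0,0],[-0.51,-0.14,-0.47,0,0,0],[-0.49,-0.13,-0.48,0,0,0],[-0.48,-0.13,-0.5,0,0,0],[-0.46,-0.13,-0.51,0,0,0],[-0.45,-0.12,-0.53,0,0,0],[-0.43,-0.12,-0.54,0,0,0]]]'

```text
clock: 7.55
tool_pos: [0.5205, 0.2954, 0.143]
eef_rot: [0.0, 0.794, -0.608, 0.0]
force: [-1.9, 3.2, -0.1]
gripper_width: 0.0108
finger_force: 26.7
```

Request:
servo_tool --motion '[[[-0.42,-0.11,-0.55,0,0,0],[-0.4,-0.11,-0.57,0,0,0],[-0.38,-0.1,-0.58,0,0,0],[-0.37,-0.1,-0.59,0,0,0],[-0.35,-0.09,-0.6,0,0,0],[-0.33,-0.09,-0.61,0,0,0],[-0.31,-0.08,-0.62,0,0,0],[-0.29,-0.08,-0.63,0,0,0]]]'

```text
clock: 8.35
tool_pos: [0.4922, 0.2876, 0.0953]
eef_rot: [0.0, 0.794, -0.608, 0.0]
force: [0.4, 0.2, -0.3]
gripper_width: 0.0108
finger_force: 26.8
```

Request:
servo_tool --motion '[[[-0.27,-0.07,-0.64,0,0,0],[-0.26,-0.07,-0.65,0,0,0],[-0.24,-0.06,-0.66,0,0,0],[-0.22,-0.06,-0.67,0,0,0],[-0.2,-0.05,-0.67,0,0,0],[-0.18,-0.05,-0.6,0,0,0],[-0.1,-0.04,-0.5,0,0,0],[0,0,0,0,0,0]]]'

```text
clock: 9.15
tool_pos: [0.4775, 0.2838, 0.0512]
eef_rot: [0.001, 0.794, -0.608, -0.0]
force: [-0.0, -2.9, -0.7]
gripper_width: 0.0108
finger_force: 26.8
```

Request:
servo_tool --motion '[[[-0.06,-0.02,-0.3,0,0,0],[-0.05,-0.01,-0.3,0,0,0],[-0.03,0,-0.2,0,0,0],[0,0,-0.1,0,0,0],[0,0,0,0,0,0]]]'

```text
clock: 9.65
tool_pos: [0.4764, 0.2835, 0.0456]
eef_rot: [-0.0, 0.794, -0.607, 0.0]
force: [-10.3, -7.7, 26.9]
gripper_width: 0.0113
finger_force: 29.6
```

The tray is seated: 27 N of upward contact force. I'll ease off and open the fingers partway.

Request:
servo_tool --motion '[[[0,0,0.2,0,0,0],[0,0,0,0,0,0]]]'

```text
clock: 9.85
tool_pos: [0.4763, 0.2835, 0.0458]
eef_rot: [-0.0, 0.794, -0.608, 0.0]
force: [-3.8, -5.0, 9.9]
gripper_width: 0.0108
finger_force: 28.0
```

Request:
servo_tool --motion '[[[0,0,0,0,0,0],[0,0,0,0,0,0],[0,0,0,0,0,0],[0,0,0,0,0,0],[0,0,0,0,0,0]]]' --claw 0.55

```text
clock: 10.35
tool_pos: [0.4764, 0.284, 0.0449]
eef_rot: [-0.0, 0.794, -0.608, -0.0]
force: [-0.8, -0.0, -0.2]
gripper_width: 0.0473
finger_force: 0.0
```

Request:
servo_tool --motion '[[[0,0,1,0,0,0],[0,0,2,0,0,0],[0,0,3,0,0,0],[0,0,3,0,0,0],[-2,0,3,0,0,0],[-2,0,2,0,0,0],[-2,0,2,0,0,0],[0,0,0,0,0,0]]]'

```text
clock: 11.15
tool_pos: [0.4159, 0.2846, 0.209]
eef_rot: [-0.003, 0.794, -0.607, 0.0]
force: [1.2, 0.6, 0.6]
gripper_width: 0.0471
finger_force: 0.0
```

```bash
python3 - <<'E'
from h import *
s=ctrl.state();print(s["clock"],s["tool_pos"],s["force"],s["gripper_width"])
im,d=eyes.camera("wrist");W=pts(d,eyes.camera_params("wrist"))
t,dt=eyes.camera("side");b=cv2.resize(t[110:200,240:380],(560,360))
cv2.imwrite("pics/w5.png",np.vstack([cv2.resize(im,(560,240))[:,:],b])[:,:,::-1])
T=pts(dt,eyes.camera_params("side"))
yaw=np.radians(15.1);u=np.array([np.cos(yaw),np.sin(yaw)]);v=np.array([-u[1],u[0]])
for n,A,I in (("wrist",W,im),("side",T,t)):
    L=A[...,:2]-[.694,.342];X=L@u;Y=L@v;z=A[...,2]
    I=I.astype(int);m=(I[...,0]-I[...,2]>35)&(X>-.16)&(X<.01)&(abs(Y)<.055)&(z>.01)&(z<.1)
    if m.sum(): print(n,m.sum(),[np.round(np.percentile(q[m],[2,50,98]),3) for q in (X,Y,z)])
    m=(abs(X+.2235)<.008)&(abs(Y)<.025)&(z>.045)&(z<.09);print("bar",m.sum(),np.percentile(z[m],[50,95]) if m.sum() else 0)
E
```

```text
11.15 [0.41591568 0.28461166 0.20898365] [1.21721116 0.57178492 0.57869766] 0.04711539229421351
wrist 5226 [array([-0.067, -0.041, -0.008]), array([-0.039,  0.001,  0.047]), array([0.021, 0.035, 0.036])]
bar 577 [0.06302114 0.06482018]
side 303 [array([-0.069, -0.044, -0.011]), array([-0.042, -0.002,  0.042]), array([0.025, 0.037, 0.04 ])]
bar 25 [0.0653084  0.06682484]
```

View pics/w5.png

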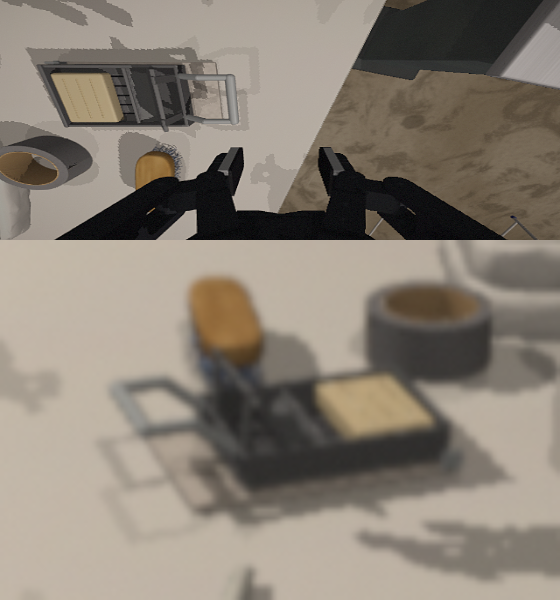

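The soap lies flat on the tray floor against the far wall (around 85,97 in the wrist view and 380,405 in the lower panel). Its centre is at about x −0.04, y 0. The handle bar is back at its start height, so the tray is down, and the gripper is clear.

```bash
python3 -c "
from rig import ctrl
print(ctrl.job_done())"
```

```text
the job is handed in; nothing more can be done
None
```

The leaning soap bar was tipped over and lies flat on its other face, its tray is back down and released, and the job is handed in; I never moved near the other tray, though I did not re-measure its bar.

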